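# Lay the cereal carton down in its organiser tray and slide the tray home under the rack

## Task

The small red cereal carton stands too tall in the wooden two-lane tray for the tray to go under the wire rack. Tip the carton over with a push near its top so that it falls away from you and lies flat in its own lane, then push the tray straight back under the rack until its rear edge is square against the wall. Only push things: nothing is to be picked up or lifted, and the two jars in the tray stay standing and the things beside it stay where they are.

Things in the scene. Friction and masses are not known exactly. Their poses are not given: they have to be found in the camera images.
- tray: loose open wooden tray, 310 x 202 mm, on the worktop; origin: centre of its underside, x along the lanes to the wall. Walls 8 mm thick, 45 mm high (28 mm in the 84 mm wide dip amid the front wall); floor 6 mm thick. A divider 6 mm thick, 38 mm high, makes two lanes 294 x 90 mm, centred at y = +48 and -48 mm. Loaded 0.8 to 1.3 kg; slides under a push of 3 to 12 N
- tray_front (a point): middle of the outer face of the tray's front wall (the face towards the robot), 20 mm above the worktop; axes as the tray's
- tray_back (a point): middle of the outer face of the tray's rear wall, 20 mm above the worktop; axes as the tray's
- carton: small red cereal carton, loose, standing in the near half of a lane (left or right): 44 mm thick along its x (nearly along the lane, to the wall), 72 mm wide (y), 160 mm tall (z); origin: centre of its bottom, on the tray floor. 0.13 to 0.25 kg. Pushed near the top it tips over its far bottom edge and falls by itself beyond 15 degrees; the lane ahead is long enough, with 9 mm spare each side
- carton_middle (a point): centre of the carton, 80 mm above its bottom face; axes as the carton's. When the carton lies flat on the tray floor this point is 28 mm above the worktop
- jar_near: white round bottle with a pale blue lid, 54 mm across, 96 mm tall, loose, standing in the near half of the other lane; origin at the centre of its underside
- jar_far: round brown spice jar with a dark cap, 43 mm across, 108 mm tall, loose, standing behind the white bottle in the same lane; origin at the centre of its underside
- rack_edge (a point): middle of the lower front edge of the black wire rack's board, fixed; x points to the tiled wall, whose upright face is square to it, 252 mm behind this edge. Clear height below the board 143 mm; board 222 mm deep, 450 mm wide, 12 mm thick; a thin leg at each corner, 443 mm between left and right legs. Things on it begin 10 mm behind this edge
- mug: drip-glazed mug, 82 mm across (118 mm with its handle), 98 mm tall, on the worktop to the right of the tray; origin at the centre of its underside; leave alone
- mill: dark wooden pepper mill, 58 mm across, 150 mm tall, to the right of the tray; origin at the centre of its underside; leave alone
- biscuits: clear pack of biscuits, 48 x 108 mm, 89 mm tall, at the right, farther back; origin at the centre of its underside; leave alone
- spoon: steel teaspoon, 137 mm long, 13 mm high, lying near the front edge of the worktop at the right; origin at its middle; leave alone
Things that resemble listed ones, but are neither listed nor needed, are in the scene too. Leave any turquoise look-alike of the carton alone. Leave any yellow look-alike of the jar_far alone.

How it is judged:
By the outcome, as a careful person would: the job done as asked, in the order asked, and still so for the second after the job is handed in, with the robot touching nothing.
It also fails if it takes over 50 s, if anything falls off the work surface, if the arm or the gripper's body presses on something with over 40 N, if the wrist force passes 120 N, or if a joint passes its speed limit or range.

## Robot

A 6-joint arm with a two-finger parallel gripper is mounted at the origin on a cart in front of the work surface, level with it; the furniture and walls round the work are solid. World frame = base frame: x ahead of the robot, y to its left, z up, the work surface at z = 0. Lengths are in m, angles in rad, forces in N, time in s.
With the tool pointing down it reaches from about 0.275 to 0.725 m from the base axis. Payload 15.9 kg.
Tool frame: the origin (TCP) lies at the very end of the fingers, on their centre line; the grasp point (between the pads) lies 19 mm behind it (r.grip_point_offset is the distance from the TCP to the grasp point, in m); z points along the fingers, y is the line along which they close (so a half turn about z gives the same grasp; the last joint's range is limited). The gripper opens to 85 mm and grips with 20 to 120 N. Pads are 22 mm wide; open, the fingers measure 114 mm over their backs; the gripper's body (76 mm by 85 mm) begins 54 mm behind the grasp point. The pads swing forward as they close: fully open they stand 13 mm farther back than shut.
Start: joints at [-1.164, 0.213, -0.034, 1.323, 0, 1.571], TCP at [0.198, -0.459, 0.231] pointing down, gripper open.
Joint ranges: [-2.98, 2.98], [-0.74, 1.72], [-1.14, 1.35], [-2.1, 2.04], [-1.57, 1.44], [-3.14, 3.14]. Speed limits (rad/s): [1.89, 1.89, 2.39, 2.57, 3.14, 3.14].

## Interface

Orientations are given as a unit quaternion [w, x, y, z].
In Python, from rig import r gives the robot as it stands.
- The arm moves only by the tool servo_tool, never from a script. Its argument "plan" is a list of rows, each an object with "travel": the shift along the tool's x, y, z normalised to -1 to 1, where 1 is 2 cm, a list of three; "rotation": the turn, a rotation vector about the tool's x, y, z normalised to -1 to 1, where 1 is 4 degrees, a list of three; "grip": the gripper's target within -1 to 1 (fully open at 1, half-way at 0, shut at -1). In form: [{"travel": [x, y, z], "rotation": [ax, ay, az], "grip": grip}, ...]. A call has 1 to 8 rows; each row shifts and turns the commanded pose from where the row before left it, along the tool's axes as they then stand; what a row does not reach is not made up. A row lasts 1/10 s, in which the tool goes at most 50 mm and 8.59 degrees, less where a joint would pass 70% of its speed; a pose out of reach is approached as far as the arm can. A call with a number of a shift or a turn outside -1 to 1 is refused whole. A call with a gripper value outside its range is refused whole. The fingers move at their own pace and stop on an object; "newtons" is the grip in N (left out, the last holds). Time passes only in rows, so rows that do not move let the fingers close. It gives the time, the measured TCP pose, the force, the opening and the grip force at its end, in the units of the state.
- r.read_state(): the state, without advancing time (a new reading comes with each control period).
- r.get_image(name): name is "scene" or "top" or "wrist"; returns (picture, depth): 384x512x3 uint8, red, green, blue; 384x512 float32, m along the optical axis (not along the pixel's ray), 0 where there is no reading.
- r.calibration(name): a dict with "camera_matrix" (3x3 intrinsics, pixels), "world_to_cam" (4x4, takes a point from world to camera coordinates). Camera axes: x right, y up, looking along -z (the intrinsics and any distortion apply to the point x, -y, -z); pixel columns grow to the right and rows downward; lengths in m; the calibration is good to about 2 mm. A picture is of the moment at which its call begins: read the wrist's pose just before it. calibration takes no time and is no camera call; for the wrist camera it gives the pose at the moment of the call.
- r.sign_off(): hands the job in; it is judged then, once.
The state is a dict: "time_s": time; "joints": joint angles; "qd": joint speeds; "joint_torque": joint torques, N m; "tcp_pos": TCP position; "ee_rot": TCP orientation; "force": force on the tool from outside, world axes, zero at the start; "ft_torque": the same for the moment, N m; "gripper_width": opening from 0.0 (shut) to 1.0 (fully open); "grip_force": force on a finger pad.
Only numpy, scipy, OpenCV 4.12 (cv2) and the standard library are available. Lean on these libraries where they do the work, as an engineer would, in place of code of your own. Each camera call takes 0.05 s, during which the arm holds its last target. There are 200 camera calls.

## Working session

There is one attempt and no reset: what is moved stays moved. The work goes in short steps, Python scripts to look and compute and a tool call to move; the robot and the scene stay as the last step left them, time stands still between calls to the robot, and variables do not carry over. Pictures are saved under pics/ and viewed, at most 10 in all, crops included, and the job is handed in when it is done.

Besides the shell and the picture viewer there is one more tool, called after "Request:" as name(argument=value, ...) on one line, values as JSON. servo_tool: Moves the arm, as the interface text tells. Its arguments: {"type":"object","properties":{"plan":{"type":"array","items":{"type":"object","properties":{"travel":{"type":"array","items":{"type":"number"}},"rotation":{"type":"array","items":{"type":"number"}},"grip":{"type":"number"}}}},"newtons":{"type":"number"}},"required":["plan"]}

```bash
mkdir -p pics; ls
python3 - <<'E'
from rig import r
import cv2,numpy as np
s=r.read_state();print(s)
for n in("scene","top"):
    p,d=r.get_image(n);np.savez(f"pics/{n}0.npz",p=p,d=d);cv2.imwrite(f"pics/{n}0.png",p[:,:,::-1])
    c=r.calibration(n);print(n,c)
a=np.vstack([cv2.imread("pics/scene0.png")]);
E
```

```text
pics
{'time_s': 0.0, 'joints': array([-1.16396975e+00,  2.13375192e-01, -3.50775737e-02,  1.32353870e+00,
        3.98245811e-05,  1.57079857e+00]), 'qd': array([-0.00113015,  0.00100817,  0.00066689, -0.00110732, -0.00080642,
        0.00025757]), 'joint_torque': array([ 6.94749883e-05, -6.86163282e+01,  4.87116873e+01,  1.78669678e-02,
        7.73926809e-05,  5.13797363e-05]), 'tcp_pos': array([ 0.19771422, -0.45884727,  0.23079934]), 'ee_rot': array([-5.89272890e-04,  9.79382808e-01,  2.02012273e-01, -1.01216211e-04]), 'force': array([ 0.9303102 ,  0.62822968, -0.15071929]), 'ft_torque': array([ 0.00857748, -0.03595398, -0.03473839]), 'grip_force': 0.0, 'gripper_width': 1.0015767994358595}
scene {'camera_matrix': array([[449.65289635,   0.        , 255.01347933],
       [  0.        , 449.65289635, 197.12938899],
       [  0.        ,   0.        ,   1.        ]]), 'world_to_cam': array([[-0.72364329, -0.69016867, -0.00275852,  0.3739597 ],
       [ 0.34021959, -0.36019274,  0.8686264 , -0.29261257],
       [-0.60049232,  0.62763716,  0.49545995, -0.75780241],
       [ 0.        ,  0.        ,  0.        ,  1.        ]])}
top {'camera_matrix': array([[454.30940326,   0.        , 258.64616084],
       [  0.        , 454.30940326, 187.9441502 ],
       [  0.        ,   0.        ,   1.        ]]), 'world_to_cam': array([[ 0.11797746, -0.99301494,  0.00162807, -0.13120124],
       [ 0.92940549,  0.11099726,  0.35197307, -0.5615304 ],
       [-0.34969523, -0.04001175,  0.93600871, -1.02616095],
       [ 0.        ,  0.        ,  0.        ,  1.        ]])}
```

View pics/scene0.png

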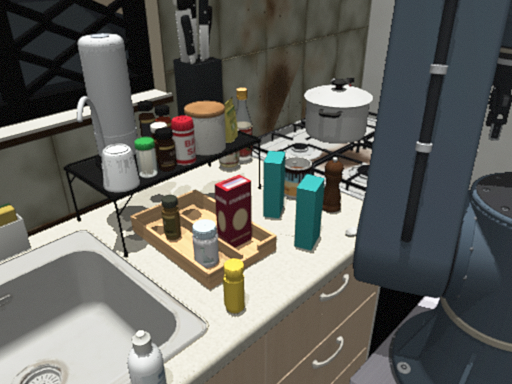

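View pics/top0.png

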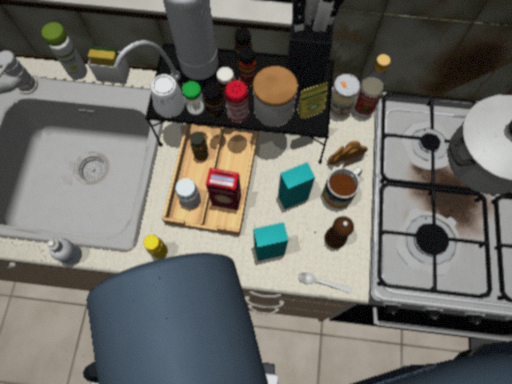

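The scene shows the red carton in the tray's right lane, with the white and brown jars in the left lane. In the top view the tray spans about (165,222) to (255,130), the carton is at (223,188) and the rack edge runs along about row 130. Turquoise look-alikes are at (296,187) and (270,242), and the yellow one is at (155,246).

```bash
cat > h.py <<'E'
import numpy as np,cv2
from rig import r
def cloud(n,d):
    c=r.calibration(n);K=c["camera_matrix"];T=np.linalg.inv(c["world_to_cam"])
    v,u=np.mgrid[:384,:512]
    P=np.stack([(u-K[0,2])/K[0,0]*d,-(v-K[1,2])/K[1,1]*d,-d],-1)
    return P@T[:3,:3].T+T[:3,3]
def ray(n,u,v,z):
    c=r.calibration(n);K=c["camera_matrix"];T=np.linalg.inv(c["world_to_cam"])
    q=T[:3,:3]@np.array([(u-K[0,2])/K[0,0],-(v-K[1,2])/K[1,1],-1]);o=T[:3,3]
    return o+q*(z-o[2])/q[2]
def rect(X): 
    return [np.round(a,4) for a in cv2.minAreaRect((X[:,:2]*1000).astype(np.float32))]
E
python3 - <<'E'
from h import *
for n in("top","scene"):
    z=np.load(f"pics/{n}0.npz");p,d=z["p"],z["d"];W=cloud(n,d)
    h=cv2.cvtColor(p,cv2.COLOR_RGB2HSV);H,S,V=[h[...,i].astype(int) for i in range(3)]
    ok=d>0
    red=ok&((H<6)|(H>168))&(S>120)&(W[...,2]<.19)&(W[...,2]>.02)
    red=cv2.morphologyEx(red.astype(np.uint8),cv2.MORPH_OPEN,np.ones((3,3)))
    k,l,st,ce=cv2.connectedComponentsWithStats(red)
    for i in range(1,k):
        if st[i,4]>100:
            X=W[l==i];print(n,"red",st[i],X.min(0).round(3),X.max(0).round(3))
            t=X[X[:,2]>.158]
            if len(t)>20:print(" top",len(t),t.mean(0).round(3),rect(t))
    wood=ok&(H>8)&(H<22)&(S>90)&(W[...,0]>.3)&(W[...,0]<.8)&(W[...,1]>-.2)&(W[...,1]<.25)
    rim=wood&(W[...,2]>.040)&(W[...,2]<.052)
    k,l,st,ce=cv2.connectedComponentsWithStats(rim.astype(np.uint8))
    for i in range(1,k):
        if st[i,4]>15: X=W[l==i];print(n,"rim",st[i],X.mean(0).round(3),rect(X))
    if n=="top":
        # jars: clusters between z .06 and .125 
        for nm,(u,v) in dict(white=(186,187),brown=(199,140),mug=(342,180),mill=(343,225),turq=(296,176),turq2=(268,235),rackL=(158,128),rackR=(322,134),yel=(153,242)).items():
            print(nm,np.median(W[v-2:v+3,u-2:u+3].reshape(-1,3),axis=0).round(3))
    c=cv2.resize(p[110:245,140:300] if n=="top" else p[165:290,110:290],None,fx=4.4,fy=4.4,interpolation=cv2.INTER_CUBIC);cv2.imwrite(f"pics/{n}c.png",c[:,:,::-1])
E
```

```text
top red [206 168  33  40 521] [ 0.539 -0.014  0.021] [0.586 0.058 0.172]
 top 304 [0.565 0.021 0.166] [array([562.8383,  21.6475]), array([70.329 , 43.3962]), np.float64(86.4054)]
top rim [163 125  25  98 275] [0.589 0.159 0.044] [array([614.9022, 163.7535]), array([280.937 ,  54.2643]), np.float64(8.2806)]
top rim [217 131  41 101 378] [ 0.588 -0.022  0.045] [array([618.0347,  -3.8893]), array([ 57.0198, 291.0577]), np.float64(87.177)]
white [0.554 0.116 0.102]
brown [0.68  0.102 0.114]
mug [ 0.633 -0.274  0.069]
mill [ 0.49  -0.271  0.14 ]
turq [ 0.592 -0.151  0.161]
turq2 [ 0.441 -0.101  0.161]
rackL [0.756 0.247 0.005]
rackR [ 0.711 -0.204  0.159]
yel [0.406 0.167 0.108]
scene red [216 175  34  26 455] [ 0.537 -0.014  0.139] [0.586 0.061 0.167]
 top 221 [0.558 0.032 0.163] [array([560.7562,  23.8282]), array([73.1358, 47.2923]), np.float64(85.995)]
scene red [216 197  36  46 725] [ 0.534 -0.008  0.027] [0.586 0.062 0.13 ]
scene rim [178 190  26   9  51] [ 0.767 -0.013  0.042] [array([767.6704, -11.5242]), array([66.2639, 34.2508]), np.float64(55.8686)]
scene rim [205 195  11   9  26] [ 0.711 -0.03   0.042] [array([708.5324, -30.6067]), array([ 9.5252, 49.6889]), np.float64(85.836)]
scene rim [131 204  31  31 134] [0.76  0.141 0.042] [array([754.5428, 144.6142]), array([ 66.5416, 134.5513]), np.float64(45.5194)]
scene rim [175 220   6   8  26] [0.668 0.107 0.046] [array([667.762 , 105.8695]), array([ 5.4825, 23.1245]), np.float64(18.6789)]
scene rim [251 222  14   9  19] [ 0.528 -0.019  0.042] [array([526.405 , -14.8279]), array([41.9296, 15.0845]), np.float64(1.1596)]
scene rim [258 234  18  12  52] [0.474 0.006 0.042] [array([473.8364,   6.842 ]), array([15.0033, 55.2426]), np.float64(8.7072)]
scene rim [170 245  54  30 100] [0.518 0.166 0.042] [array([542.3621, 171.2061]), array([143.3796,  40.4255]), np.float64(14.1365)]
```

View pics/topc.png

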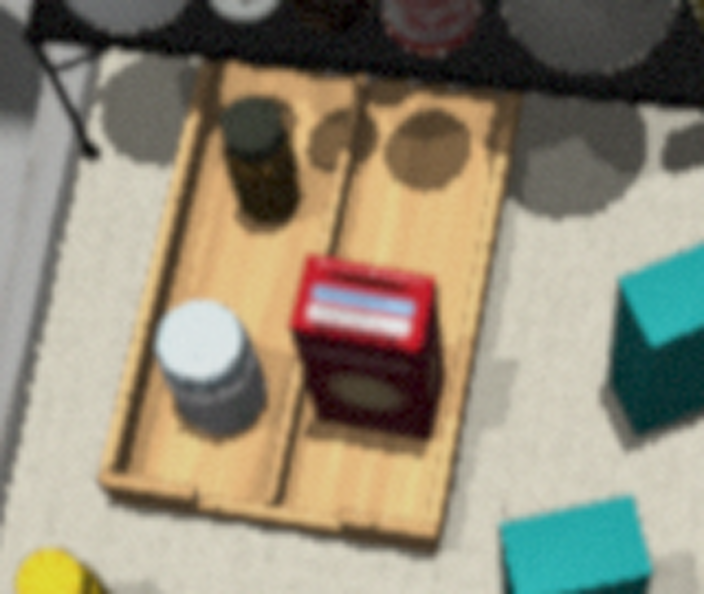

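The crop shows the tray's front corners at about (163,220) and (239,235) in top pixels. The carton's base is near the middle of the lane, and the rack's front edge runs from (148,120) to (300,133).

Run:
```python
from h import *
f=lambda u,v:(u/4.4+140-.4,v/4.4+110-.4)
for nm,u,v,z in [("FL",103,483,.045),("FR",440,545,.045),("RL",202,64,.045),("RR",522,105,.045),("dipL",195,500,.045),("dipR",343,523,.045),("FLtop",112,474,.045),("divF",275,502,.038)]:
    print(nm,ray("top",*f(u,v),z).round(4))
z=np.load("pics/top0.npz");p,d=z["p"],z["d"];W=cloud("top",d)
# rack front edge: per column, lowest dark pixel with z~.155
g=p.max(2);A=[]
for u in range(165,322,3):
    c=[v for v in range(60,150) if g[v,u]<55 and .145<W[v,u,2]<.17]
    if c: A.append(ray("top",u,max(c)+.5,.143)[:2])
A=np.array(A);print(len(A))
vx,vy,x0,y0=cv2.fitLine((A*1000).astype(np.float32),cv2.DIST_HUBER,0,.01,.01).ravel()
print("edge",vx,vy,x0,y0,"yaw deg",np.degrees(np.arctan2(-vx,vy))if vy>0 else np.degrees(np.arctan2(vx,-vy)))
print(A.round(3)[::6].tolist())
for n in("scene",):
    z=np.load(f"pics/{n}0.npz");p,d=z["p"],z["d"];W2=cloud(n,d)
# wall plane from scene depth between rack z
for W_ in (W2,):
    m=(W_[...,2]>.2)&(W_[...,2]<.45)&(W_[...,0]>.93)&(W_[...,0]<1.1)&(abs(W_[...,1])<.4)
    print("wall pts",m.sum(),np.median(W_[m],0))
# carton front/back at mid height
```

```text
FL [0.4805 0.1707 0.045 ]
FR [ 0.4669 -0.0282  0.045 ]
RL [0.7575 0.1615 0.045 ]
RR [ 0.7528 -0.0415  0.045 ]
dipL [0.4767 0.116  0.045 ]
dipR [0.4733 0.029  0.045 ]
FLtop [0.4865 0.1666 0.045 ]
divF [0.4829 0.071  0.038 ]
53
edge 0.0011390008 -0.99999934 710.61255 -6.6741495 yaw deg 0.06525995
[[0.713, 0.191], [0.713, 0.145], [0.71, 0.099], [0.71, 0.053], [0.71, 0.007], [0.71, -0.038], [0.709, -0.084], [0.712, -0.129], [0.709, -0.174]]
wall pts 15106 [0.99896098 0.1333055  0.31620198]
```

Request:
servo_tool(plan=[{"travel": [0, 0, 0], "rotation": [0, 0, 1], "grip": -1}, {"travel": [0, 0, 0], "rotation": [0, 0, 1], "grip": -1}, {"travel": [0, 0, 0], "rotation": [0, 0, 1], "grip": -1}, {"travel": [0, 0, 0], "rotation": [0, 0, 1], "grip": -1}, {"travel": [0, 0, 0], "rotation": [0, 0, 1], "grip": -1}, {"travel": [0, 0, 0], "rotation": [0, 0, 1], "grip": -1}, {"travel": [0, 0, 0], "rotation": [0, 0, 0.6], "grip": -1}])

```text
time_s: 0.8
tcp_pos: [0.1978, -0.459, 0.231]
ee_rot: [-0.0, 1.0, -0.028, -0.0]
force: [-0.0, 0.9, 0.5]
gripper_width: -0.005
grip_force: 0.0
```

```bash
cat >> h.py <<'E'
from scipy.spatial.transform import Rotation as Ro
def info(target=None):
    s=r.read_state();R=Ro.from_quat(np.roll(s["ee_rot"],-1)).as_matrix()
    print("t",s["time_s"],"tcp",s["tcp_pos"].round(4),"F",s["force"].round(1),"w",round(s["gripper_width"],2),"j",s["joints"].round(2))
    print("xaxis yaw",np.degrees(np.arctan2(R[1,0],R[0,0])).round(2),"z",R[:,2].round(3))
    if target is not None:
        print("units",(R.T@(np.array(target)-s["tcp_pos"])/.02).round(2))
E
python3 -c "
from h import *
info([.48,.027,.23])
W=cloud('scene',np.load('pics/scene0.npz')['d'])
for lo,hi in((.16,.25),(.25,.35),(.35,.5)):
    m=(W[...,2]>lo)&(W[...,2]<hi)&(W[...,0]>.85)&(W[...,0]<1.1)&(W[...,1]<.3)&(W[...,1]>-.4)
    print(np.histogram(W[m][:,0],bins=np.arange(.85,1.11,.01)))
"
```

```text
t 0.8 tcp [ 0.1978 -0.459   0.231 ] F [-0.   0.9  0.5] w -0.0 j [-1.16  0.21 -0.03  1.32  0.    2.03]
xaxis yaw -3.25 z [-0.     0.001 -1.   ]
units [ 12.71 -25.06   0.06]
(array([  62,   90,  371,  189,  120,   43,   10,    4,   52, 1631, 1461,
          0,    0,    0,    0,    0,    0,    0,    0,    0,    0,    0,
          0,    0,    0,    0]), array([0.85, 0.86, 0.87, 0.88, 0.89, 0.9 , 0.91, 0.92, 0.93, 0.94, 0.95,
       0.96, 0.97, 0.98, 0.99, 1.  , 1.01, 1.02, 1.03, 1.04, 1.05, 1.06,
       1.07, 1.08, 1.09, 1.1 , 1.11]))
(array([ 139,  126,  180,  128,  108,   90,   12,    0,   12,  820,  867,
        206,  208,  193,  212, 1280, 1610,  267,  504,   90,    4,    0,
          0,    0,    0,    0]), array([0.85, 0.86, 0.87, 0.88, 0.89, 0.9 , 0.91, 0.92, 0.93, 0.94, 0.95,
       0.96, 0.97, 0.98, 0.99, 1.  , 1.01, 1.02, 1.03, 1.04, 1.05, 1.06,
       1.07, 1.08, 1.09, 1.1 , 1.11]))
(array([ 810,  386,  428,  143,   20,   23,    1,    0,    5, 1094, 1641,
        141,  125,  121,  176, 1569,  739,  892, 2202,  180,    1,    0,
          0,    0,    0,    0]), array([0.85, 0.86, 0.87, 0.88, 0.89, 0.9 , 0.91, 0.92, 0.93, 0.94, 0.95,
       0.96, 0.97, 0.98, 0.99, 1.  , 1.01, 1.02, 1.03, 1.04, 1.05, 1.06,
       1.07, 1.08, 1.09, 1.1 , 1.11]))
```

Request:
servo_tool(plan=[{"travel": [0.42, -0.45, 0], "rotation": [0, 0, -1], "grip": -1}, {"travel": [0.42, -0.45, 0], "rotation": [0, 0, -1], "grip": -1}, {"travel": [0.42, -0.45, 0], "rotation": [0, 0, -1], "grip": -1}, {"travel": [0.42, -0.45, 0], "rotation": [0, 0, -1], "grip": -1}, {"travel": [0.42, -0.45, 0], "rotation": [0, 0, -1], "grip": -1}, {"travel": [0.42, -0.45, 0], "rotation": [0, 0, -1], "grip": -1}, {"travel": [0.42, -0.45, 0], "rotation": [0, 0, -1], "grip": -1}, {"travel": [0.42, -0.45, 0], "rotation": [0, 0, -1], "grip": -1}])

```text
time_s: 1.6
tcp_pos: [0.2496, -0.3762, 0.231]
ee_rot: [-0.0, 0.968, 0.251, -0.0]
force: [-0.3, -0.9, -0.2]
gripper_width: 0.0
grip_force: 0.0
```

Request:
servo_tool(plan=[{"travel": [0.59, -0.16, 0], "rotation": [0, 0, -1], "grip": -1}, {"travel": [0.59, -0.16, 0], "rotation": [0, 0, -1], "grip": -1}, {"travel": [0.59, -0.16, 0], "rotation": [0, 0, -1], "grip": -1}, {"travel": [0.59, -0.16, 0], "rotation": [0, 0, -1], "grip": -1}, {"travel": [0.59, -0.16, 0], "rotation": [0, 0, -1], "grip": -1}, {"travel": [0.59, -0.16, 0], "rotation": [0, 0, -1], "grip": -1}, {"travel": [0.59, -0.16, 0], "rotation": [0, 0, -1], "grip": -1}, {"travel": [0.59, -0.16, 0], "rotation": [0, 0, -1], "grip": -1}])

```text
time_s: 2.4
tcp_pos: [0.3006, -0.2943, 0.2311]
ee_rot: [-0.0, 0.861, 0.508, -0.0]
force: [-0.4, 0.3, -0.1]
gripper_width: 0.001
grip_force: 0.0
```

Request:
servo_tool(plan=[{"travel": [0.58, 0.18, 0], "rotation": [0, 0, -1], "grip": -1}, {"travel": [0.58, 0.18, 0], "rotation": [0, 0, -1], "grip": -1}, {"travel": [0.58, 0.18, 0], "rotation": [0, 0, -1], "grip": -1}, {"travel": [0.58, 0.18, 0], "rotation": [0, 0, -1], "grip": -1}, {"travel": [0.58, 0.18, 0], "rotation": [0, 0, -1], "grip": -1}, {"travel": [0.58, 0.18, 0], "rotation": [0, 0, -1], "grip": -1}, {"travel": [0.58, 0.18, 0], "rotation": [0, 0, -1], "grip": -1}, {"travel": [0.58, 0.18, 0], "rotation": [0, 0, -1], "grip": -1}])

```text
time_s: 3.2
tcp_pos: [0.3519, -0.2133, 0.231]
ee_rot: [-0.0, 0.688, 0.726, -0.0]
force: [0.1, -0.2, 0.3]
gripper_width: -0.001
grip_force: 0.0
```

Request:
servo_tool(plan=[{"travel": [0.4, 0.46, 0], "rotation": [0, 0, -1], "grip": -1}, {"travel": [0.4, 0.46, 0], "rotation": [0, 0, -1], "grip": -1}, {"travel": [0.4, 0.46, 0], "rotation": [0, 0, -1], "grip": -1}, {"travel": [0.4, 0.46, 0], "rotation": [0, 0, -1], "grip": -1}, {"travel": [0.4, 0.46, 0], "rotation": [0, 0, -1], "grip": -1}, {"travel": [0.4, 0.46, 0], "rotation": [0, 0, -1], "grip": -1}, {"travel": [0.4, 0.46, 0], "rotation": [0, 0, -1], "grip": -1}, {"travel": [0.4, 0.46, 0], "rotation": [0, 0, -1], "grip": -1}])

```text
time_s: 4.0
tcp_pos: [0.4031, -0.1317, 0.231]
ee_rot: [-0.0, 0.461, 0.887, -0.0]
force: [0.2, -0.2, -1.0]
gripper_width: -0.002
grip_force: 0.0
```

Request:
servo_tool(plan=[{"travel": [0.1, 0.6, 0], "rotation": [0, 0, -1], "grip": -1}, {"travel": [0.1, 0.6, 0], "rotation": [0, 0, -1], "grip": -1}, {"travel": [0.1, 0.6, 0], "rotation": [0, 0, -1], "grip": -1}, {"travel": [0.1, 0.6, 0], "rotation": [0, 0, -1], "grip": -1}, {"travel": [0.1, 0.6, 0], "rotation": [0, 0, -1], "grip": -1}, {"travel": [0.1, 0.6, 0], "rotation": [0, 0, -1], "grip": -1}, {"travel": [0.1, 0.6, 0], "rotation": [0, 0, -1], "grip": -1}, {"travel": [0.1, 0.6, 0], "rotation": [0, 0, -1], "grip": -1}])

```text
time_s: 4.8
tcp_pos: [0.4535, -0.0499, 0.231]
ee_rot: [-0.0, 0.199, 0.98, -0.0]
force: [0.4, -0.8, 0.1]
gripper_width: -0.001
grip_force: 0.0
```

Run:
```python
from h import *
info([.48,.027,.23])
for n in("scene","top"):
    W=cloud(n,np.load(f'pics/{n}0.npz')['d'])
    m=(W[...,2]>.16)&(W[...,2]<.25)&(W[...,0]>.935)&(W[...,0]<.97)&(W[...,1]<.3)&(W[...,1]>-.6)
    X=(W[m]*1000).astype(np.float32)
    if len(X)>50:
        l=cv2.fitLine(X[:,:2].copy(),cv2.DIST_HUBER,0,.01,.01).ravel();print(n,len(X),l,X[:,1].min(),X[:,1].max(),"at y=60:",l[2]+(60-l[3])*l[0]/l[1])
```

```text
t 4.8 tcp [ 0.4535 -0.0499  0.231 ] F [ 0.4 -0.8  0.1] w -0.0 j [-0.11  0.12 -0.14  1.31 -0.    0.29]
xaxis yaw 157.07 z [-0.001  0.    -1.   ]
units [0.28 4.06 0.05]
scene 4118 [ 6.5282977e-05 -1.0000000e+00  9.4980774e+02 -4.8504807e+01] -599.8319 299.95355 at y=60: 949.80066
top 5698 [ 2.5653373e-03 -9.9999672e-01  9.5300647e+02 -2.5920169e+02] -599.93915 299.83682 at y=60: 952.1876
```

Request:
servo_tool(plan=[{"travel": [-0.13, 0.82, 0], "rotation": [0, 0, -1], "grip": -1}, {"travel": [-0.13, 0.82, 0], "rotation": [0, 0, -1], "grip": -1}, {"travel": [-0.13, 0.82, 0], "rotation": [0, 0, -1], "grip": -1}, {"travel": [-0.13, 0.82, 0], "rotation": [0, 0, -1], "grip": -1}, {"travel": [-0.13, 0.82, 0], "rotation": [0, 0, -0.8], "grip": -1}, {"travel": [0, 0, 0.5], "rotation": [0, 0, 0], "grip": -1}])

```text
time_s: 5.4
tcp_pos: [0.4879, 0.0263, 0.2215]
ee_rot: [0.001, 0.032, 0.999, 0.0]
force: [0.3, 0.0, -0.3]
gripper_width: -0.001
grip_force: 0.0
```

```bash
python3 -c "
from h import *
info([.485,.027,.142])"
```

```text
t 5.4 tcp [0.4879 0.0263 0.2215] F [ 0.3  0.  -0.3] w -0.0 j [ 0.05  0.19 -0.09  1.29  0.    0.12]
xaxis yaw 176.28 z [ 0.001  0.    -1.   ]
units [0.15 0.02 3.98]
```

Request:
servo_tool(plan=[{"travel": [0, 0, 1], "rotation": [0, 0, 0], "grip": -1}, {"travel": [0, 0, 1], "rotation": [0, 0, 0], "grip": -1}, {"travel": [0, 0, 1], "rotation": [0, 0, 0], "grip": -1}, {"travel": [0, 0, 1], "rotation": [0, 0, 0], "grip": -1}, {"travel": [-0.8, 0, 0], "rotation": [0, 0, 0], "grip": -1}, {"travel": [-0.6, 0, 0], "rotation": [0, 0, 0], "grip": -1}, {"travel": [-0.25, 0, 0], "rotation": [0, 0, 0], "grip": -1}, {"travel": [-0.25, 0, 0], "rotation": [0, 0, 0], "grip": -1}])

```text
time_s: 6.2
tcp_pos: [0.5248, 0.022, 0.1408]
ee_rot: [-0.0, 0.035, 0.999, -0.0]
force: [0.0, 0.7, -0.1]
gripper_width: 0.001
grip_force: 0.0
```

Request:
servo_tool(plan=[{"travel": [-0.25, 0, 0], "rotation": [0, 0, 0], "grip": -1}, {"travel": [-0.25, 0, 0], "rotation": [0, 0, 0], "grip": -1}, {"travel": [-0.25, 0, 0], "rotation": [0, 0, 0], "grip": -1}, {"travel": [-0.25, 0, 0], "rotation": [0, 0, 0], "grip": -1}, {"travel": [-0.25, 0, 0], "rotation": [0, 0, 0], "grip": -1}])

```text
time_s: 6.7
tcp_pos: [0.5504, 0.0207, 0.1413]
ee_rot: [-0.0, 0.034, 0.999, 0.0]
force: [-0.6, 0.5, -0.4]
gripper_width: 0.0
grip_force: 0.1
```

Run:
```python
from h import *
info()
p,d=r.get_image("scene");cv2.imwrite("pics/s1.png",cv2.resize(p[130:290,110:310],None,fx=3,fy=3)[:,:,::-1])
```

```text
t 6.7 tcp [0.5504 0.0207 0.1413] F [-0.6  0.5 -0.4] w 0.0 j [ 0.04  0.35 -0.08  1.14  0.    0.11]
xaxis yaw 176.11 z [-0.  0. -1.]
```

View pics/s1.png

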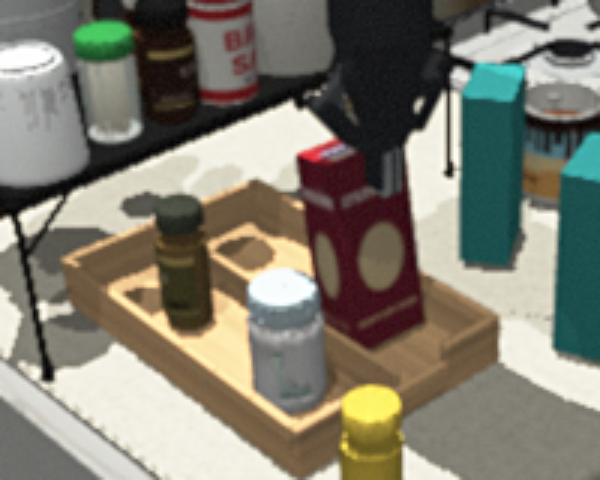

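The carton (crop (365,250)) is tipping cleanly away from the robot and has not slipped, so I'm continuing the push.

Request:
servo_tool(plan=[{"travel": [-0.25, 0, 0], "rotation": [0, 0, 0], "grip": -1}, {"travel": [-0.25, 0, 0], "rotation": [0, 0, 0], "grip": -1}, {"travel": [-0.25, 0, 0], "rotation": [0, 0, 0], "grip": -1}, {"travel": [-0.25, 0, 0], "rotation": [0, 0, 0], "grip": -1}, {"travel": [-0.25, 0, 0], "rotation": [0, 0, 0], "grip": -1}, {"travel": [-0.25, 0, 0], "rotation": [0, 0, 0], "grip": -1}, {"travel": [0, 0, 0], "rotation": [0, 0, 0], "grip": -1}, {"travel": [0, 0, 0], "rotation": [0, 0, 0], "grip": -1}])

```text
time_s: 7.55
tcp_pos: [0.5799, 0.0187, 0.1412]
ee_rot: [-0.0, 0.034, 0.999, -0.0]
force: [0.3, 0.1, 0.1]
gripper_width: 0.0
grip_force: 0.0
```

Request:
servo_tool(plan=[{"travel": [0.5, 0, 0], "rotation": [0, 0, 0], "grip": -1}, {"travel": [1, 0, 0], "rotation": [0, 0, 0], "grip": -1}, {"travel": [1, 0, 0], "rotation": [0, 0, 0], "grip": -1}, {"travel": [1, 0, 0], "rotation": [0, 0, 0], "grip": 1}, {"travel": [1, 0, 0], "rotation": [0, 0, 0], "grip": 1}, {"travel": [1, 0, 0], "rotation": [0, 0, 0], "grip": 1}, {"travel": [1, 0, 0], "rotation": [0, 0, 0], "grip": 1}, {"travel": [0.5, 0, 0], "rotation": [0, 0, 0], "grip": 1}])

```text
time_s: 8.35
tcp_pos: [0.4382, 0.0283, 0.1414]
ee_rot: [-0.0, 0.034, 0.999, 0.0]
force: [-0.6, 0.6, 0.5]
gripper_width: 0.847
grip_force: 0.0
```

Run:
```python
from h import *
info()
A=[]
for n in("scene","top"):
    p,d=r.get_image(n);np.savez(f"pics/{n}2.npz",p=p,d=d);A.append(cv2.resize(p[150:290,110:270] if n=="scene" else p[110:250,140:300],None,fx=2.5,fy=2.5))
    h=cv2.cvtColor(p,cv2.COLOR_RGB2HSV);W=cloud(n,d)
    m=((h[...,0]<6)|(h[...,0]>168))&(h[...,1]>120)&(W[...,2]<.1)&(W[...,0]<.8)&(d>0)&(abs(W[...,1])<.15)
    X=W[m];print(n,len(X),X.min(0).round(3),X.max(0).round(3))
    if n=="top":
        wood=(h[...,0]>8)&(h[...,0]<22)&(h[...,1]>90)&(W[...,2]>.04)&(W[...,2]<.052)&(W[...,0]<.8)&(W[...,0]>.3)&(abs(W[...,1])<.25)
        print(rect(W[wood]))
cv2.imwrite("pics/s2.png",np.hstack(A)[:,:,::-1])
```

```text
t 8.35 tcp [0.4382 0.0283 0.1414] F [-0.6  0.6  0.5] w 0.85 j [ 0.06  0.13 -0.37  1.07  0.    0.13]
xaxis yaw 176.12 z [-0.  0. -1.]
scene 851 [ 0.583 -0.031  0.007] [0.774 0.098 0.098]
top 705 [ 0.586 -0.026  0.014] [0.747 0.032 0.056]
[array([ 625.0397, -114.1784]), array([281.7442, 279.0708]), np.float64(3.4573)]
```

View pics/s2.png

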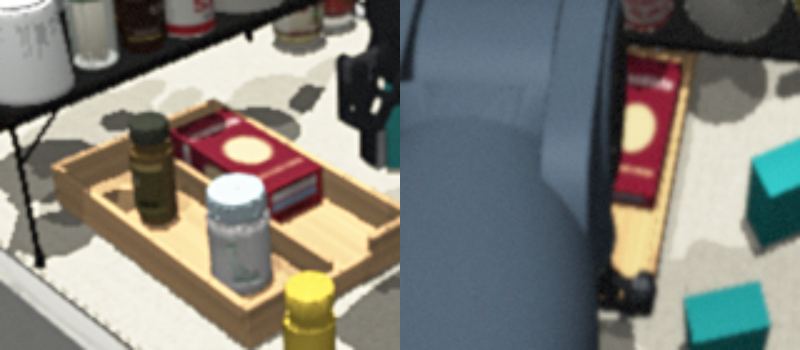

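The carton lies flat in the right lane, x from 0.585 to 0.747. The jars are standing and the tray has not moved. Next I line up in front of the tray with the fingers part open and the tool tilted back slightly.

Request:
servo_tool(plan=[{"travel": [0.5, 1, 0], "rotation": [0, -1, 0], "grip": 0.4}, {"travel": [0.2, 1, 0], "rotation": [0, -1, 0], "grip": 0.4}, {"travel": [0, 0, 0], "rotation": [0, 0, 0.25], "grip": 0.4}, {"travel": [0, 0, 0], "rotation": [0, 0, 0], "grip": 0.4}])

```text
time_s: 8.85
tcp_pos: [0.4293, 0.0693, 0.1414]
ee_rot: [0.07, 0.042, 0.997, -0.002]
force: [0.4, -0.3, -0.5]
gripper_width: 0.697
grip_force: 0.0
```

Run:
```python
from h import *
info([.43,.070,.014])
s=r.read_state();R=Ro.from_quat(np.roll(s["ee_rot"],-1)).as_matrix();print("world +x in tool",(R.T@[1,0,0]).round(3))
```

```text
t 8.85 tcp [0.4293 0.0693 0.1414] F [ 0.4 -0.3 -0.5] w 0.7 j [ 0.19 -0.   -0.52  0.92 -0.03  0.27]
xaxis yaw 175.13 z [ 0.139 -0.009 -0.99 ]
units [0.86 0.02 6.31]
world +x in tool [-0.987  0.085  0.139]
```

Request:
servo_tool(plan=[{"travel": [0.13, 0, 0.95], "rotation": [0, 0, -0.5], "grip": 0.4}, {"travel": [0.13, 0, 0.95], "rotation": [0, 0, 0], "grip": 0.4}, {"travel": [0.13, 0, 0.95], "rotation": [0, 0, 0], "grip": 0.4}, {"travel": [0.13, 0, 0.95], "rotation": [0, 0, 0], "grip": 0.4}, {"travel": [0.13, 0, 0.95], "rotation": [0, 0, 0], "grip": 0.4}, {"travel": [0.13, 0, 0.95], "rotation": [0, 0, 0], "grip": 0.4}, {"travel": [0.1, 0, 0.5], "rotation": [0, 0, 0], "grip": 0.4}, {"travel": [0, 0, 0], "rotation": [0, 0, 0], "grip": 0.4}])

```text
time_s: 9.65
tcp_pos: [0.4284, 0.0683, 0.0146]
ee_rot: [0.068, 0.025, 0.997, -0.003]
force: [0.0, -0.6, 1.0]
gripper_width: 0.698
grip_force: 0.0
```

Run:
```python
from h import *
info([.46,.070,.015])
s=r.read_state();R=Ro.from_quat(np.roll(s["ee_rot"],-1)).as_matrix();print("world +x in tool",(R.T@[1,0,0]).round(3))
p,d=r.get_image("scene");cv2.imwrite("pics/s3.png",cv2.resize(p[150:330,110:310],None,fx=3,fy=3)[:,:,::-1])
```

```text
t 9.65 tcp [0.4284 0.0683 0.0146] F [ 0.  -0.6  1. ] w 0.7 j [ 0.18  0.14 -0.73  0.57 -0.03  0.23]
xaxis yaw 177.09 z [ 0.136 -0.01  -0.991]
units [-1.56  0.17  0.2 ]
world +x in tool [-0.989  0.051  0.136]
```

View pics/s3.png

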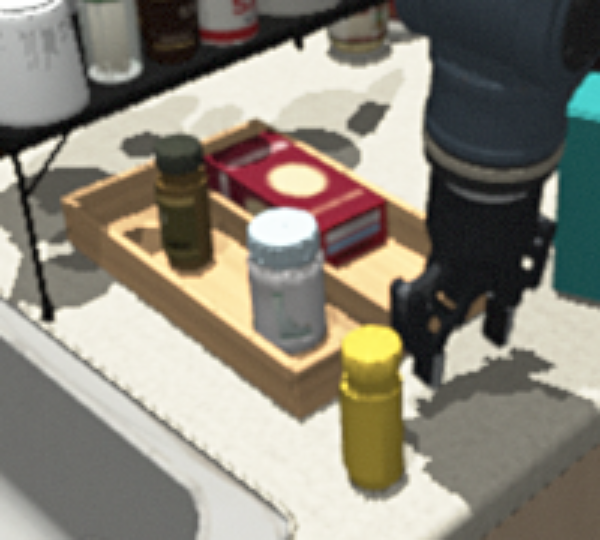

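The gripper is in front of the tray with both fingertips (crop (430,370) and (495,335)) facing its front wall. It is clear of the yellow jar. I now close in and start the push.

Request:
servo_tool(plan=[{"travel": [-0.4, 0.02, 0.055], "rotation": [0, 0, 0], "grip": 0.4}, {"travel": [-0.4, 0.02, 0.055], "rotation": [0, 0, 0], "grip": 0.4}, {"travel": [-0.3, 0.015, 0.04], "rotation": [0, 0, 0], "grip": 0.4}, {"travel": [-0.2, 0.01, 0.03], "rotation": [0, 0, 0], "grip": 0.4}, {"travel": [-0.2, 0.01, 0.03], "rotation": [0, 0, 0], "grip": 0.4}, {"travel": [-0.2, 0.01, 0.03], "rotation": [0, 0, 0], "grip": 0.4}, {"travel": [-0.2, 0.01, 0.03], "rotation": [0, 0, 0], "grip": 0.4}])

```text
time_s: 10.4
tcp_pos: [0.4671, 0.0688, 0.0156]
ee_rot: [0.069, 0.025, 0.997, -0.003]
force: [-7.6, 1.5, 4.3]
gripper_width: 0.701
grip_force: 3.9
```

Request:
servo_tool(plan=[{"travel": [-0.2, 0.01, 0.03], "rotation": [0, 0, 0], "grip": 0.4}, {"travel": [-0.2, 0.01, 0.03], "rotation": [0, 0, 0], "grip": 0.4}, {"travel": [-0.2, 0.01, 0.03], "rotation": [0, 0, 0], "grip": 0.4}, {"travel": [-0.2, 0.01, 0.03], "rotation": [0, 0, 0], "grip": 0.4}])

```text
time_s: 10.8
tcp_pos: [0.4821, 0.0687, 0.0151]
ee_rot: [0.068, 0.025, 0.997, -0.003]
force: [-10.3, 0.9, 8.6]
gripper_width: 0.699
grip_force: 5.3
```

Run:
```python
from h import *
info()
```

```text
t 10.8 tcp [0.4821 0.0687 0.0151] F [-10.3   0.9   8.6] w 0.7 j [ 0.16  0.24 -0.6   0.59 -0.03  0.21]
xaxis yaw 177.14 z [ 0.136 -0.009 -0.991]
```

Request:
servo_tool(plan=[{"travel": [-0.2, 0.01, 0.015], "rotation": [0, 0, -0.09], "grip": 0.4}, {"travel": [-0.2, 0.01, 0.015], "rotation": [0, 0, -0.09], "grip": 0.4}, {"travel": [-0.2, 0.01, 0.02], "rotation": [0, 0, -0.09], "grip": 0.4}, {"travel": [-0.2, 0.01, 0.025], "rotation": [0, 0, -0.09], "grip": 0.4}, {"travel": [-0.2, 0, 0.025], "rotation": [0, 0, -0.09], "grip": 0.4}, {"travel": [-0.2, 0, 0.025], "rotation": [0, 0, -0.09], "grip": 0.4}, {"travel": [-0.2, 0, 0.025], "rotation": [0, 0, -0.09], "grip": 0.4}, {"travel": [-0.2, 0, 0.025], "rotation": [0, 0, -0.09], "grip": 0.4}])

```text
time_s: 11.6
tcp_pos: [0.516, 0.0686, 0.0165]
ee_rot: [0.07, -0.0, 0.998, -0.005]
force: [-3.8, -1.8, -2.8]
gripper_width: 0.7
grip_force: 2.3
```

Run:
```python
from h import *
info()
p,d=r.get_image("scene");cv2.imwrite("pics/s4.png",cv2.resize(p[130:310,110:310],None,fx=3,fy=3)[:,:,::-1])
```

```text
t 11.6 tcp [0.516  0.0686 0.0165] F [-3.8 -1.8 -2.8] w 0.7 j [ 0.15  0.29 -0.52  0.62 -0.03  0.15]
xaxis yaw -179.94 z [ 0.139 -0.009 -0.99 ]
```

View pics/s4.png

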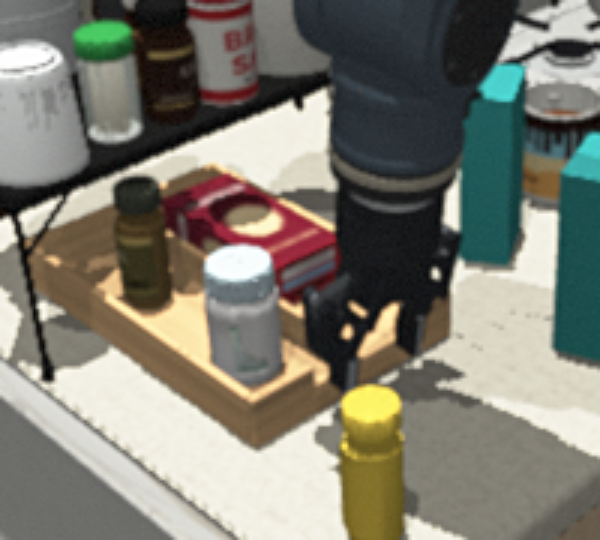

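Tray and jars are advancing well; the tray now looks parallel to the rack and the gripper is seated on its front wall (crop (350,370) and (410,335)).

Request:
servo_tool(plan=[{"travel": [-0.25, 0, 0.033], "rotation": [0, 0, 0], "grip": 0.4}, {"travel": [-0.25, 0, 0.033], "rotation": [0, 0, 0], "grip": 0.4}, {"travel": [-0.25, 0, 0.033], "rotation": [0, 0, 0], "grip": 0.4}, {"travel": [-0.25, 0, 0.033], "rotation": [0, 0, 0], "grip": 0.4}, {"travel": [-0.25, 0, 0.033], "rotation": [0, 0, 0], "grip": 0.4}, {"travel": [-0.25, 0, 0.033], "rotation": [0, 0, 0], "grip": 0.4}, {"travel": [-0.25, 0, 0.033], "rotation": [0, 0, 0], "grip": 0.4}, {"travel": [-0.25, 0, 0.033], "rotation": [0, 0, 0], "grip": 0.4}])

```text
time_s: 12.45
tcp_pos: [0.5564, 0.0687, 0.0168]
ee_rot: [0.07, 0.0, 0.998, -0.005]
force: [-4.8, -0.5, -2.2]
gripper_width: 0.701
grip_force: 2.1
```

Request:
servo_tool(plan=[{"travel": [-0.25, 0, 0.033], "rotation": [0, 0, 0], "grip": 0.4}, {"travel": [-0.25, 0, 0.033], "rotation": [0, 0, 0], "grip": 0.4}, {"travel": [-0.25, 0, 0.033], "rotation": [0, 0, 0], "grip": 0.4}, {"travel": [-0.25, 0, 0.033], "rotation": [0, 0, 0], "grip": 0.4}, {"travel": [-0.25, 0, 0.033], "rotation": [0, 0, 0], "grip": 0.4}, {"travel": [-0.25, 0, 0.033], "rotation": [0, 0, 0], "grip": 0.4}])

```text
time_s: 13.05
tcp_pos: [0.5867, 0.0686, 0.0171]
ee_rot: [0.07, 0.0, 0.998, -0.005]
force: [-4.2, 0.3, -2.3]
gripper_width: 0.701
grip_force: 2.1
```

Run:
```python
from h import *
info()
p,d=r.get_image("scene");cv2.imwrite("pics/s5.png",cv2.resize(p[130:310,90:310],None,fx=3,fy=3)[:,:,::-1])
```

```text
t 13.05 tcp [0.5867 0.0686 0.0171] F [-4.2  0.3 -2.3] w 0.7 j [ 0.13  0.42 -0.34  0.68 -0.03  0.13]
xaxis yaw -179.98 z [ 0.139 -0.009 -0.99 ]
```

View pics/s5.png

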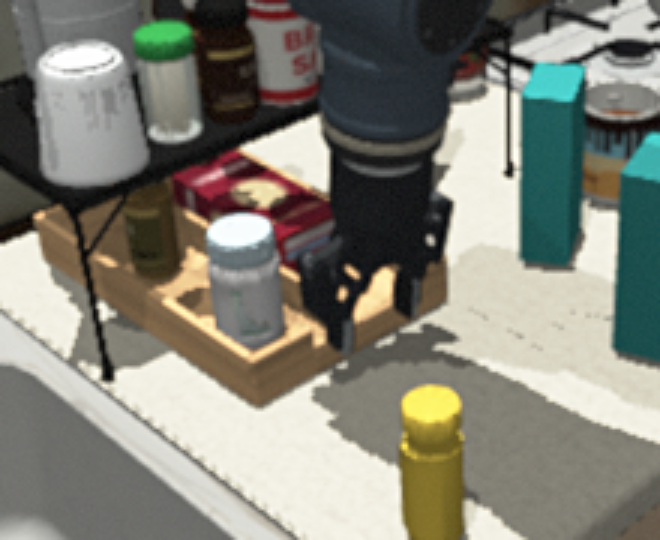

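The jars are upright, the tray is sliding under the rack and nothing is touching the rack. I slow down for the wall.

Request:
servo_tool(plan=[{"travel": [-0.2, 0, 0.028], "rotation": [0, 0, 0], "grip": 0.4}, {"travel": [-0.2, 0, 0.028], "rotation": [0, 0, 0], "grip": 0.4}, {"travel": [-0.2, 0, 0.028], "rotation": [0, 0, 0], "grip": 0.4}, {"travel": [-0.2, 0, 0.028], "rotation": [0, 0, 0], "grip": 0.4}, {"travel": [-0.2, 0, 0.028], "rotation": [0, 0, 0], "grip": 0.4}, {"travel": [-0.2, 0, 0.028], "rotation": [0, 0, 0], "grip": 0.4}, {"travel": [-0.2, 0, 0.028], "rotation": [0, 0, 0], "grip": 0.4}])

```text
time_s: 13.8
tcp_pos: [0.6146, 0.0686, 0.0172]
ee_rot: [0.07, 0.0, 0.998, -0.005]
force: [-5.2, -0.2, 1.2]
gripper_width: 0.7
grip_force: 3.1
```

Request:
servo_tool(plan=[{"travel": [-0.15, 0, 0.021], "rotation": [0, 0, 0], "grip": 0.4}, {"travel": [-0.15, 0, 0.021], "rotation": [0, 0, 0], "grip": 0.4}])

```text
time_s: 14.0
tcp_pos: [0.6206, 0.0686, 0.0172]
ee_rot: [0.07, 0.0, 0.998, -0.005]
force: [-6.4, -1.1, 0.8]
gripper_width: 0.701
grip_force: 3.2
```

Request:
servo_tool(plan=[{"travel": [-0.15, 0, 0.021], "rotation": [0, 0, 0], "grip": 0.4}, {"travel": [-0.15, 0, 0.021], "rotation": [0, 0, 0], "grip": 0.4}])

```text
time_s: 14.2
tcp_pos: [0.6267, 0.0686, 0.0173]
ee_rot: [0.07, 0.0, 0.998, -0.005]
force: [-6.0, -0.0, 1.3]
gripper_width: 0.7
grip_force: 3.1
```

Request:
servo_tool(plan=[{"travel": [-0.12, 0, 0.017], "rotation": [0, 0, 0], "grip": 0.4}, {"travel": [-0.12, 0, 0.017], "rotation": [0, 0, 0], "grip": 0.4}])

```text
time_s: 14.4
tcp_pos: [0.6315, 0.0686, 0.0172]
ee_rot: [0.069, 0.0, 0.998, -0.005]
force: [-6.9, 0.6, 0.9]
gripper_width: 0.7
grip_force: 3.2
```

Request:
servo_tool(plan=[{"travel": [-0.1, 0, 0.014], "rotation": [0, 0, 0], "grip": 0.4}, {"travel": [-0.1, 0, 0.014], "rotation": [0, 0, 0], "grip": 0.4}])

```text
time_s: 14.6
tcp_pos: [0.6355, 0.0686, 0.0172]
ee_rot: [0.069, 0.0, 0.998, -0.005]
force: [-5.8, -0.6, 1.1]
gripper_width: 0.701
grip_force: 3.2
```

Request:
servo_tool(plan=[{"travel": [-0.05, 0, 0.007], "rotation": [0, 0, 0], "grip": 0.4}, {"travel": [-0.05, 0, 0.007], "rotation": [0, 0, 0], "grip": 0.4}])

```text
time_s: 14.8
tcp_pos: [0.6375, 0.0686, 0.0172]
ee_rot: [0.069, 0.0, 0.998, -0.005]
force: [-5.9, 0.5, 0.8]
gripper_width: 0.698
grip_force: 3.2
```

Request:
servo_tool(plan=[{"travel": [-0.08, 0, 0.011], "rotation": [0, 0, 0], "grip": 0.4}, {"travel": [-0.08, 0, 0.011], "rotation": [0, 0, 0], "grip": 0.4}])

```text
time_s: 15.0
tcp_pos: [0.6406, 0.0686, 0.0172]
ee_rot: [0.069, 0.0, 0.998, -0.005]
force: [-12.7, -0.2, 1.6]
gripper_width: 0.702
grip_force: 6.8
```

Request:
servo_tool(plan=[{"travel": [-0.08, 0, 0.011], "rotation": [0, 0, 0], "grip": 0.4}, {"travel": [-0.08, 0, 0.011], "rotation": [0, 0, 0], "grip": 0.4}])

```text
time_s: 15.2
tcp_pos: [0.6411, 0.0686, 0.0167]
ee_rot: [0.067, -0.0, 0.998, -0.005]
force: [-38.2, 0.5, 26.0]
gripper_width: 0.7
grip_force: 19.0
```

Run:
```python
from h import *
info()
p,d=r.get_image("scene");q,d=r.get_image("top")
cv2.imwrite("pics/s6.png",np.hstack([cv2.resize(p[100:280,70:290],(396,324)),cv2.resize(q[50:230,130:350],(396,324))])[:,:,::-1])
```

```text
t 15.2 tcp [0.6411 0.0686 0.0167] F [-38.2   0.5  26. ] w 0.7 j [ 0.12  0.51 -0.17  0.75 -0.03  0.12]
xaxis yaw -179.95 z [ 0.134 -0.009 -0.991]
```

View pics/s6.png

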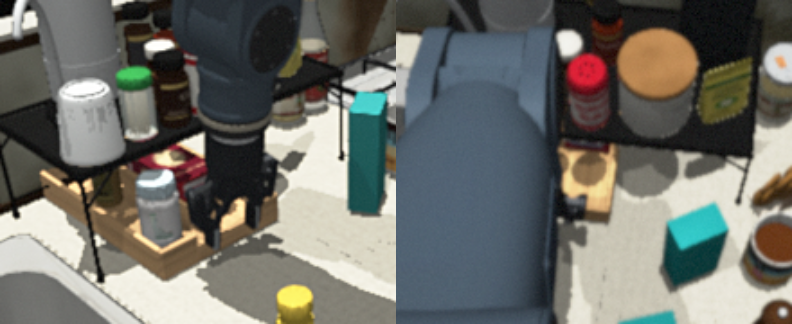

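The force jump (6 to 38 N, tool stopped at x = 0.641) means the tray is against the wall, as expected. The jars are still standing. I back off.

Request:
servo_tool(plan=[{"travel": [0.2, 0, -0.03], "rotation": [0, 0, 0], "grip": 0.4}, {"travel": [0.4, 0, -0.055], "rotation": [0, 0, 0], "grip": 0.4}, {"travel": [0.7, 0, -0.1], "rotation": [0, 0, 0], "grip": 0.4}, {"travel": [1, 0, -0.14], "rotation": [0, 0, 0], "grip": 0.4}, {"travel": [1, 0, -0.14], "rotation": [0, 0, 0], "grip": 0.4}, {"travel": [1, 0, -0.14], "rotation": [0, 0, 0], "grip": 0.4}, {"travel": [1, 0, -0.14], "rotation": [0, 0, 0], "grip": 0.4}, {"travel": [1, 0, -0.14], "rotation": [0, 0, 0], "grip": 0.4}])

```text
time_s: 16.1
tcp_pos: [0.5166, 0.0687, 0.0177]
ee_rot: [0.071, 0.0, 0.997, -0.005]
force: [-0.1, 0.1, 0.7]
gripper_width: 0.7
grip_force: 0.0
```

Request:
servo_tool(plan=[{"travel": [0, 0, -1], "rotation": [0, 0, 0], "grip": 0.4}, {"travel": [0, 0, -1], "rotation": [0, 0, 0], "grip": 0.4}, {"travel": [0, 0, -1], "rotation": [0, 0, 0], "grip": 0.4}, {"travel": [0, 0, -1], "rotation": [0, 0, 0], "grip": 0.4}, {"travel": [0, 0, -1], "rotation": [0, 0, 0], "grip": 0.4}, {"travel": [0, 0, -1], "rotation": [0, 0, 0], "grip": 0.4}, {"travel": [0, 0, -1], "rotation": [0, 0, 0], "grip": 0.4}, {"travel": [0, 0, -1], "rotation": [0, 0, 0], "grip": 0.4}])

```text
time_s: 16.9
tcp_pos: [0.4949, 0.0702, 0.177]
ee_rot: [0.071, 0.0, 0.997, -0.005]
force: [-0.3, -0.4, 0.1]
gripper_width: 0.699
grip_force: 0.0
```

Run:
```python
from h import *
info()
p,d=r.get_image("scene");q,d2=r.get_image("top")
cv2.imwrite("pics/s7.png",np.hstack([cv2.resize(p[100:280,70:290],(396,324)),cv2.resize(q[50:230,130:350],(396,324))])[:,:,::-1])
W=cloud("scene",d);h=cv2.cvtColor(p,cv2.COLOR_RGB2HSV)
# outer front face of tray: vertical points, wood
m=(h[...,0]>8)&(h[...,0]<22)&(h[...,1]>90)&(W[...,2]>.008)&(W[...,2]<.022)&(W[...,0]>.6)&(W[...,0]<.66)&(abs(W[...,1])<.2)
X=(W[m][:,:2]*1000).astype(np.float32);l=cv2.fitLine(X,cv2.DIST_HUBER,0,.01,.01).ravel();print(len(X),l,"yaw",np.degrees(np.arctan(-l[0]/l[1])))
```

```text
t 16.9 tcp [0.4949 0.0702 0.177 ] F [-0.3 -0.4  0.1] w 0.7 j [ 0.16  0.11 -0.31  1.01 -0.03  0.16]
xaxis yaw -179.98 z [ 0.141 -0.009 -0.99 ]
331 [8.1515163e-03 9.9996680e-01 6.4816711e+02 8.4716484e+01] yaw -0.46705264
```

View pics/s7.png

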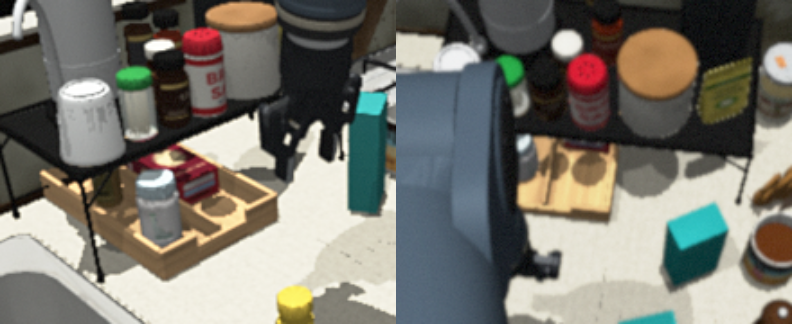

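The tray is square under the rack against the wall (front face at x ≈ 0.648, yaw within 0.5°). The carton is flat, both jars stand and the arm is clear.

```bash
python3 -c "
from rig import r
print(r.sign_off())"
```

```text
the job is handed in; nothing more can be done
None
```

The carton lies flat in its own lane, the tray is under the rack and square against the wall to within about half a degree, both jars are still standing, and the job was handed in at about 17 s.

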